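# Sweep the locknuts into the tilt-out bin and shut it

## Robot

A 6-joint arm with a two-finger parallel gripper is mounted at the origin on the work surface. World frame = base frame: x ahead of the robot, y to its left, z up, the work surface at z = 0. Lengths are in mm, angles in rad, forces in N, time in s.
With the tool pointing down it reaches from about 350 to 775 mm from the base axis. Payload 7.3 kg.
Tool frame: the origin (TCP) lies at the very end of the fingers, on their centre line; the grasp point (between the pads) lies 19 mm behind it; z points along the fingers, y is the line along which they close (so a half turn about z gives the same grasp; the last joint's range is limited). The gripper opens to 92 mm and grips with 3 to 60 N. Pads are 19 mm wide; open, the fingers measure 130 mm over their backs; the gripper's body (75 mm by 190 mm) begins 47 mm behind the grasp point.
Start: joints at [-1.276, 0.342, 1.524, -0, 1.275, -0.146], TCP at [224.022, -474.825, 226.741] pointing down, gripper open.
Joint ranges: [-2.53, 2.53], [-0.77, 2.02], [0.04, 2.7], [-1, 4.14], [0.28, 2.66], [-3.11, 3.11]. Speed limits (rad/s): [2.57, 2.57, 3.14, 3.14, 3.14, 3.14].

## Interface

Orientations are given as [roll, pitch, yaw] about the fixed x, y, z axes, in that order (R = Rz(yaw) Ry(pitch) Rx(roll)).
In Python, from plant import * gives the robot as it stands.
- The arm moves only by the tool arm_command, never from a script. Its arguments are lists of equal length, an entry for each row: "gripper": the finger opening in mm, from 0 to 91.8; "dp": the shift along the tool's x, y, z in units of 25 mm (1.0 is 25 mm), a list of three; "twist": the turn about the tool's z in units of 5 degrees (1.0 is 5 degrees). A call has exactly 5 rows; each row shifts and turns the commanded pose from where the row before left it, along the tool's axes as they then stand; what a row does not reach is not made up. A row lasts 1/8 s, in which the tool goes at most 62.5 mm and 10.7 degrees, less where a joint would pass 70% of its speed; a pose out of reach is approached as far as the arm can. A call is refused whole if a number of a shift passes 1 or a number of a turn 1, either way. A call with a gripper value outside its range is refused whole. The fingers move at their own pace and stop on an object; the grip force is fixed at half the most. Time passes only in rows, so rows that do not move let the fingers close, or fill a call up. It gives the time, the measured TCP pose, the force, the opening and the grip force at its end, in the units of the state.
- get_obs(): the state, without advancing time (a new reading comes with each control period).
- capture(name): name is "scene" or "top"; returns the picture (480x640x3 uint8, red, green, blue); there is no depth.
- get_calibration(name): a dict with "mtx" (3x3 intrinsics, pixels), "dist_coeffs" ([k1, k2, p1, p2, k3] as OpenCV has them; the pictures are not rectified), "position" and "attitude" of the camera in the world. Camera axes: x right, y down, z forward; pixel columns grow to the right and rows downward; lengths in mm; the calibration is good to about 2 mm. A picture is of the moment at which its call begins. get_calibration takes no time and is no camera call.
- close_job(): hands the job in; it is judged then, once.
The state is a dict: "time": time; "joint_positions": joint angles; "dq": joint speeds; "tau": joint torques, N m; "tool_pos": TCP position; "tcp_rot": TCP orientation; "contact_force": force on the tool from outside, world axes, zero at the start; "moment": the same for the moment, N m; "grip_width": finger opening in mm; "finger_force": force on a finger pad.
Only numpy, scipy, OpenCV 4.12 (cv2) and the standard library are available. Lean on these libraries where they do the work, as an engineer would, in place of code of your own. Each camera call takes 0.05 s, during which the arm holds its last target. There are 200 camera calls.

## Task

With your fingers, sweep the three loose blue headset locknuts off the front edge of the raised plywood shelf so that they drop into the open black tilt-out bin below that edge, then push the bin fully shut with the nuts inside. Only sweep and push: do not pick up or lift the nuts, and leave the seat post clamp, tire levers, jar and the other things around where they are.

Things in the scene. Friction and masses are not known exactly. Their poses are not given: they have to be found in the camera images.
- rack: raised birch plywood shelf fixed on the table, 220 mm deep (x) by 364 mm wide (y), its flat unfenced top 120 mm above the table; origin on the table under the middle of its front edge; x points from the front edge (nearest the robot) towards its back, y along the front edge, z up. Its open front holds the tilt-out bin
- deck_edge (a point): middle of the shelf top's front edge, 120 mm above the table, axes as the shelf's
- bin (a joint): tilt-out bin angle in rad: 0 fully shut (front panel upright, flush with the shelf's front edge), 0.6 to 0.75 at the start (tilted out towards the robot), at most 0.8. Hinge axis along the shelf's y, through the panel's lower front edge, 12 mm above the table. It stays where it is left by friction; 2 to 5 N at the rim, pushed towards the shelf's +x, shuts it
- bin_rim (a point): middle of the top edge of the bin's front panel, on its outer (robot) side, 94 mm from the hinge; the panel is 330 mm wide. When open it stands about 53 to 64 mm in front of the shelf edge and about 80 to 90 mm above the table: the nuts fall through this gap. Shut, it is 106 mm above the table, just under the shelf top (12 mm thick)
- bin_floor (a point): centre of the bin's inner floor; the point's axes turn with the bin: y along its width, x to the back, z up when shut. Inside the bin is about 72 mm deep (x), 322 mm wide (y); front panel 94 mm high, back wall 50 mm, back wall below the shelf
- nut1: loose blue-finished steel headset locknut, a hollow hexagonal ring lying flat on the shelf: 32 mm across the flats, 37 mm across the corners, 24 mm hole, 10 mm high, about 30 g; origin at the centre of its underside, z up. Starts on the shelf top, 60 to 115 mm behind the front edge, within 125 mm of its middle; neighbours (nuts or clamp) lie in separate columns with centres at least 55 mm apart along the edge
- nut2: loose blue-finished steel headset locknut, a hollow hexagonal ring lying flat on the shelf: 32 mm across the flats, 37 mm across the corners, 24 mm hole, 10 mm high, about 30 g; origin at the centre of its underside, z up. Starts on the shelf top, 60 to 115 mm behind the front edge, within 125 mm of its middle; neighbours (nuts or clamp) lie in separate columns with centres at least 55 mm apart along the edge
- nut3: loose blue-finished steel headset locknut, a hollow hexagonal ring lying flat on the shelf: 32 mm across the flats, 37 mm across the corners, 24 mm hole, 10 mm high, about 30 g; origin at the centre of its underside, z up. Starts on the shelf top, 60 to 115 mm behind the front edge, within 125 mm of its middle; neighbours (nuts or clamp) lie in separate columns with centres at least 55 mm apart along the edge
- clamp: bystander: aluminium seat post clamp, ring 38 mm across and 16 mm high with a lug reaching 28 mm from the centre and a small red lever, standing on the shelf in the same row as the nuts; origin at the centre of its underside; leave alone
- levers: bystander: pair of yellow tire levers clipped together, 118 mm long, 17 mm wide, 12 mm high, lying along the shelf's back edge; origin under the middle; leave alone
- jar: bystander: glass jar with steel screw lid, 68 mm across, 85 mm high, on the table left (+y) of the shelf; origin at the centre of its underside
- wrench: bystander: steel pedal wrench 240 mm long on the table right (-y) of the shelf, roughly along x
- oil: bystander: green chain oil bottle, 44 mm across, 110 mm high, on the table left of the shelf behind the jar; origin at the centre of its underside
- tin: bystander: small round tin, 60 mm across, 50 mm high, on the table right of the shelf; origin at the centre of its underside
Mind the look-alikes: they are no part of the job. Leave any white or yellow look-alike of the nut3 alone.

How it is judged (in metres and radians):
On the way, in this order (a step that is already met when the one before it is completed fails the run):
1. all three nuts are in the tilt-out bin while it is still open (more than 0.3 rad) (x of nut1 in the frame of bin_floor between -0.045 and 0.04 m and y of nut1 in the frame of bin_floor between -0.166 and 0.166 m and z of nut1 in the frame of bin_floor between -0.01 and 0.06 m and x of nut2 in the frame of bin_floor between -0.045 and 0.04 m and y of nut2 in the frame of bin_floor between -0.166 and 0.166 m and z of nut2 in the frame of bin_floor between -0.01 and 0.06 m and x of nut3 in the frame of bin_floor between -0.045 and 0.04 m and y of nut3 in the frame of bin_floor between -0.166 and 0.166 m and z of nut3 in the frame of bin_floor between -0.01 and 0.06 m and value of joint bin above 0.3 rad), for 0.2 s.
2. the bin is pushed shut with the nuts in it (x of nut1 in the frame of bin_floor between -0.045 and 0.04 m and y of nut1 in the frame of bin_floor between -0.166 and 0.166 m and z of nut1 in the frame of bin_floor between -0.01 and 0.06 m and x of nut2 in the frame of bin_floor between -0.045 and 0.04 m and y of nut2 in the frame of bin_floor between -0.166 and 0.166 m and z of nut2 in the frame of bin_floor between -0.01 and 0.06 m and x of nut3 in the frame of bin_floor between -0.045 and 0.04 m and y of nut3 in the frame of bin_floor between -0.166 and 0.166 m and z of nut3 in the frame of bin_floor between -0.01 and 0.06 m and value of joint bin below 0.06 rad), for 0.2 s.
At the end, for the whole second after the job is handed in: all three nuts lie at rest inside the bin, the bin is shut to within 0.06 rad, and clamp, levers, jar, wrench, oil bottle and tin are within 20 mm of where they started (all of step 2 and linear speed of each of nut1, nut2, nut3 below 0.03 m/s and distance of each of clamp, levers, jar, wrench, oil, tin from where it was at the start of the episode below 0.02 m); the robot touches nothing.
It fails at once if a nut is lifted more than 15 mm above the shelf top (z of any of nut1, nut2, nut3 in the frame of deck_edge above 0.015 m).
It fails at once if a bystander is moved more than 20 mm (distance of any of clamp, levers, jar, wrench, oil, tin from where it was at the start of the episode above 0.02 m).
It also fails if it takes over 59 s, if anything falls off the work surface, if the arm or the gripper's body presses on something with over 40 N, if the wrist force passes 120 N, or if a joint passes its speed limit or range.

## Working session

There is one attempt and no reset: what is moved stays moved. The work goes in short steps, Python scripts to look and compute and a tool call to move; the robot and the scene stay as the last step left them, time stands still between calls to the robot, and variables do not carry over. Pictures are saved under pics/ and viewed, at most 10 in all, crops included, and the job is handed in when it is done.

Besides the shell and the picture viewer there is one more tool, called after "Call:" by a JSON object that holds its "name" and its "arguments", one argument or row to a line. arm_command: Moves the arm, as the interface text tells. Its arguments: {"type":"object","properties":{"gripper":{"type":"array"},"dp":{"type":"array"},"twist":{"type":"array"}},"required":["gripper","dp","twist"]}

```bash
mkdir -p pics; python3 - <<'E'
from plant import *
import cv2
for n in ("scene","top"):
    im=capture(n); cv2.imwrite(f"pics/{n}0.png",im[:,:,::-1]); c=get_calibration(n); print(c)
o=get_obs();print(o)
E
```

```text
{'mtx': array([[491.59002144,   0.        , 318.15863366],
       [  0.        , 491.59002144, 238.73156059],
       [  0.        ,   0.        ,   1.        ]]), 'dist_coeffs': array([0.00474178, 0.        , 0.        , 0.        , 0.        ]), 'position': array([ 918.04921545, -558.03725153,  573.80551774]), 'attitude': array([-2.19732983,  0.01680291,  0.48372785])}
{'mtx': array([[552.66993488,   0.        , 317.70295851],
       [  0.        , 552.66993488, 249.38968554],
       [  0.        ,   0.        ,   1.        ]]), 'dist_coeffs': array([0.0536446, 0.       , 0.       , 0.       , 0.       ]), 'position': array([ 427.72956205,   28.44971881, 1308.36195219]), 'attitude': array([-2.99781102,  0.00940406, -1.58031468])}
{'time': 0.1, 'joint_positions': array([-1.27598560e+00,  3.42622504e-01,  1.52492854e+00, -1.28936599e-05,
        1.27541321e+00, -1.46024915e-01]), 'dq': array([-0.00046594,  0.00022725, -0.00248304, -0.0017007 ,  0.0009865 ,
        0.00039954]), 'tau': array([ 9.10475337e-04, -4.32005560e+01, -2.44693834e+01,  7.18331407e-02,
        5.25691453e-02, -3.93455525e-05]), 'tool_pos': array([ 223.91065643, -474.44599619,  226.1278604 ]), 'tcp_rot': array([-3.14023386e+00, -1.87377562e-04,  4.40839281e-01]), 'contact_force': array([-0.0065282 , -0.01694139,  0.34801353]), 'moment': array([-0.00687452, -0.00019838, -0.07173694]), 'finger_force': 0.0, 'grip_width': 91.8241713874905}
```

View pics/top0.png

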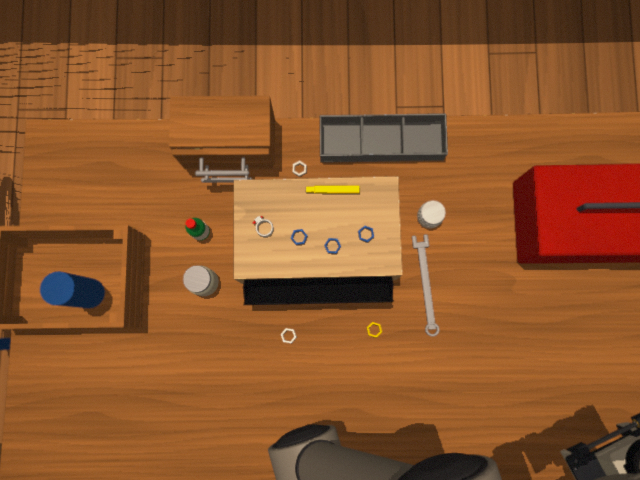

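View pics/scene0.png

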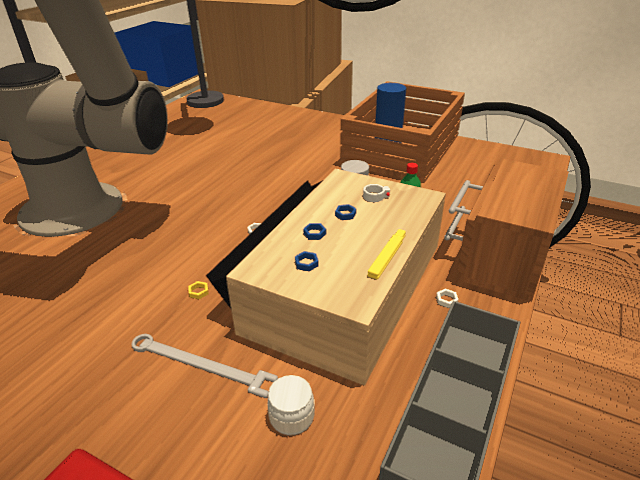

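The top view shows the shelf with its front edge at row ~278 and the black bin below it. The candidates are three blue rings at (299,237), (333,246) and (366,234), white rings at (299,168) and (288,336), and a yellow ring at (374,330). The blue ones on the shelf fit the description; the white and yellow ones lie on the table and are look-alikes. The clamp is at (264,228). I'll confirm with a crop and measure.

```bash
cat > h.py <<'E'
import numpy as np, cv2
from scipy.spatial.transform import Rotation as Rn
from plant import *
def ray(name,uv,z):
    c=get_calibration(name)
    p=cv2.undistortPoints(np.array(uv,float).reshape(-1,1,2),c["mtx"],c["dist_coeffs"]).reshape(-1,2)
    d=np.c_[p,np.ones(len(p))]@Rn.from_euler("xyz",c["attitude"]).as_matrix().T
    o=c["position"]; return (o+d*((z-o[2])/d[:,2])[:,None]).round(1)
def blobs(im,lo,hi,amin=20):
    m=cv2.inRange(cv2.cvtColor(im,cv2.COLOR_RGB2HSV),lo,hi)
    m=cv2.morphologyEx(m,cv2.MORPH_CLOSE,np.ones((3,3),np.uint8))
    cs=cv2.findContours(m,cv2.RETR_EXTERNAL,cv2.CHAIN_APPROX_NONE)[0]
    return [(np.array(cv2.minEnclosingCircle(c)[0]).round(1),cv2.contourArea(c)) for c in cs if cv2.contourArea(c)>amin]
def nuts(name,im): return [b for b in blobs(im,(100,100,30),(125,255,255))]
E
python3 - <<'E'
from h import *
im={n:cv2.imread(f"pics/{n}0.png")[:,:,::-1].copy() for n in("top","scene")}
for n in im:
    for p,a in nuts(n,im[n]): print(n,p,a,ray(n,[p],125))
t=im["top"]
# plywood mask -> deck quad
hsv=cv2.cvtColor(t,cv2.COLOR_RGB2HSV); print([hsv[y,x].tolist() for y,x in((265,320),(300,230),(290,320),(200,280))])
m=cv2.inRange(hsv,(10,40,150),(28,150,255)); 
m=cv2.morphologyEx(m,cv2.MORPH_OPEN,np.ones((5,5),np.uint8))
c=max(cv2.findContours(m,cv2.RETR_EXTERNAL,cv2.CHAIN_APPROX_NONE)[0],key=cv2.contourArea)
q=cv2.boxPoints(cv2.minAreaRect(c)); print(q,ray("top",q,120))
b=cv2.inRange(hsv,(0,0,0),(180,255,30)); b[:270]=0;b[320:]=0;b[:,:235]=0;b[:,405:]=0
c=max(cv2.findContours(b,cv2.RETR_EXTERNAL,cv2.CHAIN_APPROX_NONE)[0],key=cv2.contourArea)
q=cv2.boxPoints(cv2.minAreaRect(c)); print(q,ray("top",q,85))
cr=cv2.resize(t[165:345,220:410],None,fx=3.3,fy=3.3)[:,:,::-1]; cv2.imwrite("pics/crop.png",cr[:600])
E
```

```text
top [  4.5 343.5] 74.5 [[408. 693. 125.]]
top [ 72. 290.] 1646.5 [[517.6 561.4 125. ]]
top [298.8 236.8] 143.0 [[627.2  78.7 125. ]]
scene [306. 261.] 310.0 [[632.9 -69.8 125. ]]
scene [314.5 230.5] 249.0 [[607.3   4.7 125. ]]
scene [345. 212.] 219.0 [[627.7  75.3 125. ]]
scene [391.  105.5] 1077.0 [[523.1 564.5 125. ]]
scene [156.5  52.5] 3754.5 [[-349.9  683.3  125. ]]
[[16, 131, 206], [13, 181, 173], [105, 27, 19], [16, 131, 202]]
[[233.13052 178.00757]
 [400.32657 176.55368]
 [401.19772 276.7374 ]
 [234.00168 278.19128]] [[ 761.5  223.6  120. ]
 [ 760.3 -145.9  120. ]
 [ 538.5 -141.1  120. ]
 [ 539.1  219.1  120. ]]
[[243.78304 279.37177]
 [391.8846  276.34924]
 [392.38922 301.07367]
 [244.28763 304.0962 ]] [[ 539.5  203.    85. ]
 [ 542.8 -125.5   85. ]
 [ 488.2 -125.    85. ]
 [ 484.9  201.3   85. ]]
```

View pics/crop.png

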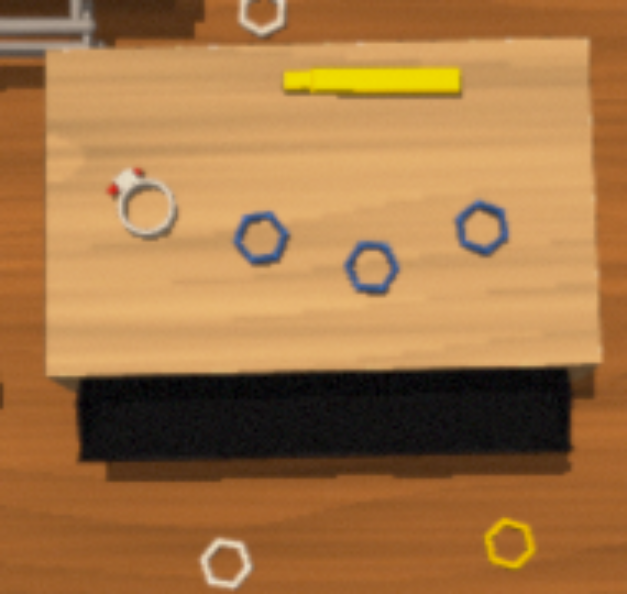

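The crop confirms three blue hex nuts on the shelf. Their world positions are about (628,77), (607,5) and (633,-70). The front edge is at x≈539, y -142…220, the clamp is near y≈150, and the rim is near x≈486. I'll approach with the gripper closed, turning yaw to 0.

Call:
{"name": "arm_command", "arguments": {
  "gripper": [0,0,0,0,0],
  "dp": [
    [1,-1,0],
    [1,-1,0],
    [1,-1,0],
    [1,-1,0],
    [1,-1,0]
  ],
  "twist": [1,1,1,1,1]
}}

```text
time: 0.72
tool_pos: [311.4, -321.3, 226.5]
tcp_rot: [-3.141, 0.0, 0.001]
contact_force: [0.2, -0.5, -0.5]
grip_width: 46.5
finger_force: 0.0
```

Call:
{"name": "arm_command", "arguments": {
  "gripper": [0,0,0,0,0],
  "dp": [
    [1,-0.8,0],
    [1,-0.8,0],
    [1,-0.8,0],
    [1,-0.8,0],
    [1,-0.8,0]
  ],
  "twist": [0,0,0,0,0]
}}

```text
time: 1.35
tool_pos: [436.2, -221.1, 226.4]
tcp_rot: [-3.141, 0.001, 0.004]
contact_force: [0.4, 0.3, -0.0]
grip_width: 1.1
finger_force: 0.0
```

Call:
{"name": "arm_command", "arguments": {
  "gripper": [0,0,0,0,0],
  "dp": [
    [0.96,-0.6,0],
    [0.96,-0.6,0],
    [0.96,-0.6,0],
    [0.96,-0.6,0],
    [0.96,-0.6,0]
  ],
  "twist": [0,0,0,0,0]
}}

```text
time: 1.98
tool_pos: [555.8, -145.7, 226.2]
tcp_rot: [-3.141, 0.001, 0.005]
contact_force: [-0.5, 0.3, 0.1]
grip_width: 0.3
finger_force: 0.0
```

Call:
{"name": "arm_command", "arguments": {
  "gripper": [0,0,0,0,0],
  "dp": [
    [0.96,-0.6,0],
    [0.96,-0.6,0],
    [0.96,-0.6,0],
    [0.96,-0.6,0],
    [0.96,-0.6,0]
  ],
  "twist": [0,0,0,0,0]
}}

```text
time: 2.6
tool_pos: [675.4, -70.3, 226.0]
tcp_rot: [-3.141, 0.001, 0.004]
contact_force: [0.3, -0.2, -0.3]
grip_width: 0.7
finger_force: 0.0
```

Call:
{"name": "arm_command", "arguments": {
  "gripper": [0,0,0,0,0],
  "dp": [
    [0,0,0.9],
    [0,0,0.9],
    [0,0,0.9],
    [0,0,0.7],
    [0,0,0.3]
  ],
  "twist": [0,0,0,0,0]
}}

```text
time: 3.22
tool_pos: [674.4, -70.8, 132.8]
tcp_rot: [-3.141, 0.002, 0.004]
contact_force: [-0.4, -0.3, -0.6]
grip_width: 0.4
finger_force: 0.0
```

Call:
{"name": "arm_command", "arguments": {
  "gripper": [0,0,0,0,0],
  "dp": [
    [0,0,0.2],
    [0,0,0.14],
    [-0.2,0,0],
    [-0.3,0,0],
    [-0.4,0,0]
  ],
  "twist": [0,0,0,0,0]
}}

```text
time: 3.85
tool_pos: [651.9, -71.0, 126.1]
tcp_rot: [3.141, -0.001, 0.004]
contact_force: [-0.9, -0.9, 0.1]
grip_width: -0.0
finger_force: 0.1
```

```bash
cat > look.py <<'E'
from h import *; import sys
im=capture("scene"); cv2.imwrite(f"pics/{sys.argv[1]}.png",cv2.resize(im[140:340,180:460],None,fx=2.5,fy=2.5)[:,:,::-1])
o=get_obs(); print(o["time"],o["tool_pos"].round(1),o["contact_force"].round(1))
for p,a in nuts("scene",im):
    if 180<p[0]<460 and p[1]>140: print(p,a,ray("scene",[p],125))
E
python3 look.py s1
```

```text
3.9 [650.7 -70.9 126. ] [ 0.4 -0.2 -0.2]
[350.5 212.5] 47.5 [[636.7  78.  125. ]]
```

View pics/s1.png

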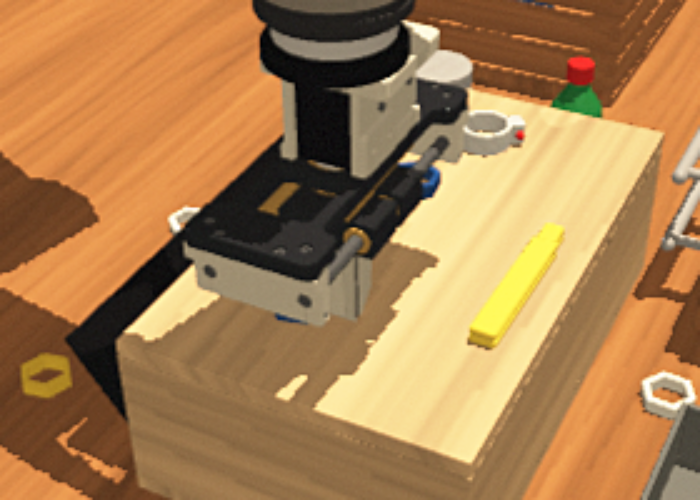

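The fingers are down on the deck behind the right nut, whose blue edge shows in front of them. I'll sweep it forward.

Call:
{"name": "arm_command", "arguments": {
  "gripper": [0,0,0,0,0],
  "dp": [
    [-0.4,0,0.08],
    [-0.5,0,0],
    [-0.5,0,0],
    [-0.5,0,0],
    [-0.5,0,0]
  ],
  "twist": [0,0,0,0,0]
}}

```text
time: 4.53
tool_pos: [591.6, -71.2, 123.7]
tcp_rot: [3.142, 0.0, 0.004]
contact_force: [-0.4, 0.3, 0.2]
grip_width: 0.4
finger_force: 0.1
```

Call:
{"name": "arm_command", "arguments": {
  "gripper": [0,0,0,0,0],
  "dp": [
    [-0.5,0,0],
    [-0.5,0,0],
    [-0.5,0,0],
    [-0.4,0,0],
    [-0.3,0,0]
  ],
  "twist": [0,0,0,0,0]
}}

```text
time: 5.15
tool_pos: [536.8, -71.5, 123.8]
tcp_rot: [3.141, -0.0, 0.004]
contact_force: [-0.5, 0.6, 0.4]
grip_width: 0.6
finger_force: 0.0
```

Call:
{"name": "arm_command", "arguments": {
  "gripper": [0,0,0,0,0],
  "dp": [
    [0,0,-1],
    [0,0,-0.6],
    [1,-1,0],
    [1,-1,0],
    [1,-1,0]
  ],
  "twist": [0,0,0,0,0]
}}

```text
time: 5.78
tool_pos: [612.9, 4.5, 163.9]
tcp_rot: [3.141, -0.0, 0.004]
contact_force: [-0.2, -0.0, -0.7]
grip_width: 1.0
finger_force: 0.0
```

Call:
{"name": "arm_command", "arguments": {
  "gripper": [0,0,0,0,0],
  "dp": [
    [1,0,0],
    [0.6,0,0],
    [0,0,0],
    [0,0,0],
    [0,0,0]
  ],
  "twist": [0,0,0,0,0]
}}

```text
time: 6.4
tool_pos: [651.6, 3.9, 163.9]
tcp_rot: [3.142, 0.0, 0.004]
contact_force: [-0.2, -0.5, 0.8]
grip_width: -0.1
finger_force: 0.0
```

```bash
python3 look.py s2
```

```text
6.45 [651.7   3.9 164. ] [-0.3  0.6  0.2]
[314.5 230.5] 252.0 [[607.3   4.7 125. ]]
[348.9 212.9] 49.0 [[634.8  75.7 125. ]]
```

View pics/s2.png

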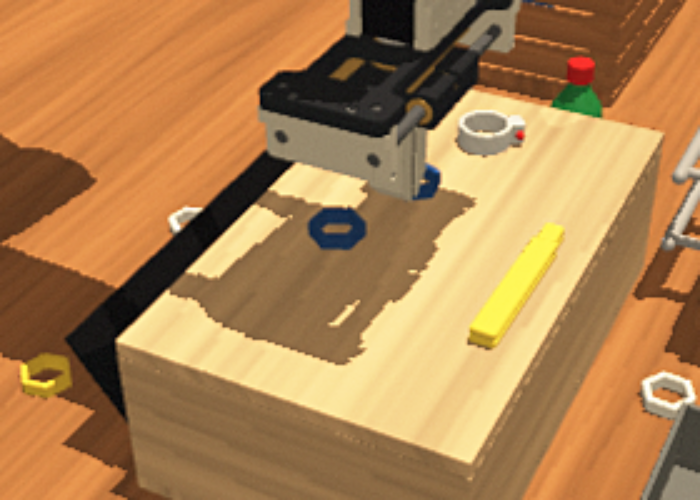

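The first nut is gone from the shelf, and nothing lies on the table in front. The middle nut, at crop (337,228), is untouched. Next I'll go down and sweep it.

Call:
{"name": "arm_command", "arguments": {
  "gripper": [0,0,0,0,0],
  "dp": [
    [0,0,0.8],
    [0,0,0.6],
    [0,0,0.2],
    [0,0,0],
    [-0.3,0,0]
  ],
  "twist": [0,0,0,0,0]
}}

```text
time: 7.08
tool_pos: [645.0, 3.9, 124.2]
tcp_rot: [3.141, -0.001, 0.005]
contact_force: [0.4, 0.3, -0.2]
grip_width: 0.5
finger_force: 0.0
```

Call:
{"name": "arm_command", "arguments": {
  "gripper": [0,0,0,0,0],
  "dp": [
    [-0.4,0,0],
    [-0.5,0,0],
    [-0.5,0,0],
    [-0.5,0,0],
    [-0.5,0,0]
  ],
  "twist": [0,0,0,0,0]
}}

```text
time: 7.7
tool_pos: [583.7, 3.7, 124.2]
tcp_rot: [3.141, -0.001, 0.005]
contact_force: [-0.4, -0.3, 0.0]
grip_width: 0.7
finger_force: 0.1
```

Call:
{"name": "arm_command", "arguments": {
  "gripper": [0,0,0,0,0],
  "dp": [
    [-0.5,0,0],
    [-0.5,0,0],
    [-0.4,0,0],
    [-0.3,0,0],
    [-0.2,0,0]
  ],
  "twist": [0,0,0,0,0]
}}

```text
time: 8.32
tool_pos: [536.7, 3.5, 123.7]
tcp_rot: [3.141, -0.0, 0.004]
contact_force: [-0.5, -0.9, 0.4]
grip_width: 0.3
finger_force: 0.0
```

Call:
{"name": "arm_command", "arguments": {
  "gripper": [0,0,0,0,0],
  "dp": [
    [0,0,-1],
    [0,0,-0.6],
    [1,-1,0],
    [1,-1,0],
    [1,-0.9,0]
  ],
  "twist": [0,0,0,0,0]
}}

```text
time: 8.95
tool_pos: [612.6, 77.2, 163.9]
tcp_rot: [3.142, -0.0, 0.004]
contact_force: [0.4, 0.3, -0.3]
grip_width: 0.7
finger_force: 0.0
```

Call:
{"name": "arm_command", "arguments": {
  "gripper": [0,0,0,0,0],
  "dp": [
    [1,0,0],
    [1,0,0],
    [0.4,0,0],
    [0,0,0],
    [0,0,0]
  ],
  "twist": [0,0,0,0,0]
}}

```text
time: 9.57
tool_pos: [671.1, 76.6, 163.7]
tcp_rot: [3.142, 0.001, 0.004]
contact_force: [-0.1, -0.1, -1.0]
grip_width: 0.1
finger_force: 0.0
```

```bash
python3 look.py s3
```

```text
9.625 [671.1  76.6 163.9] [0.4 0.4 0.2]
[345.  211.5] 220.5 [[627.1  76.7 125. ]]
```

View pics/s3.png

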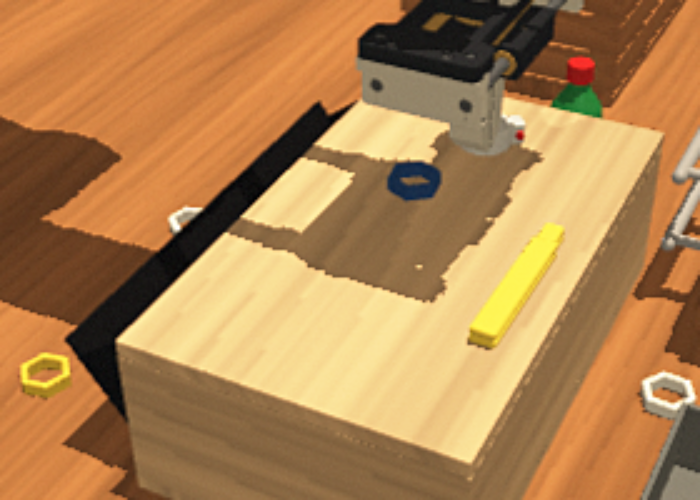

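The middle nut is also gone. The last one, at crop (414,181), lies in front of the fingers, with the clamp well to the side. I'll sweep it, then retreat up so the top camera can check the bin.

Call:
{"name": "arm_command", "arguments": {
  "gripper": [0,0,0,0,0],
  "dp": [
    [0,0,0.8],
    [0,0,0.6],
    [0,0,0.2],
    [0,0,0],
    [-0.3,0,0]
  ],
  "twist": [0,0,0,0,0]
}}

```text
time: 10.25
tool_pos: [664.6, 76.5, 124.3]
tcp_rot: [3.141, -0.001, 0.004]
contact_force: [-0.8, -0.1, 0.3]
grip_width: 0.7
finger_force: 0.0
```

Call:
{"name": "arm_command", "arguments": {
  "gripper": [0,0,0,0,0],
  "dp": [
    [-0.4,0,0],
    [-0.5,0,0],
    [-0.5,0,0],
    [-0.5,0,0],
    [-0.6,0,0]
  ],
  "twist": [0,0,0,0,0]
}}

```text
time: 10.88
tool_pos: [601.0, 76.3, 124.3]
tcp_rot: [3.142, -0.001, 0.005]
contact_force: [1.1, -0.6, 0.8]
grip_width: 0.4
finger_force: 0.2
```

Call:
{"name": "arm_command", "arguments": {
  "gripper": [0,0,0,0,0],
  "dp": [
    [-0.6,0,0],
    [-0.6,0,0],
    [-0.5,0,0],
    [-0.5,0,0],
    [-0.4,0,0]
  ],
  "twist": [0,0,0,0,0]
}}

```text
time: 11.5
tool_pos: [536.0, 76.0, 123.8]
tcp_rot: [3.142, -0.0, 0.004]
contact_force: [-0.2, -0.3, 0.1]
grip_width: 0.6
finger_force: 0.0
```

Call:
{"name": "arm_command", "arguments": {
  "gripper": [0,0,0,0,0],
  "dp": [
    [0,0,-1],
    [0,0,-1],
    [-1,0,0],
    [-1,0,0],
    [-1,0,0]
  ],
  "twist": [0,0,0,0,0]
}}

```text
time: 12.12
tool_pos: [460.8, 75.7, 173.7]
tcp_rot: [3.142, -0.0, 0.004]
contact_force: [0.5, 0.2, 0.4]
grip_width: 0.3
finger_force: 0.0
```

Call:
{"name": "arm_command", "arguments": {
  "gripper": [0,0,0,0,0],
  "dp": [
    [-1,0.4,0],
    [-1,0.4,0],
    [-0.6,0.4,0],
    [0,0.4,0],
    [0,0,0]
  ],
  "twist": [0,0,0,0,0]
}}

```text
time: 12.75
tool_pos: [397.7, 34.8, 173.9]
tcp_rot: [3.141, -0.001, 0.003]
contact_force: [-0.0, -0.1, -0.2]
grip_width: 0.5
finger_force: 0.0
```

```bash
python3 - <<'E'
from h import *
a=capture("top"); b=capture("scene")
e=np.clip(a.astype(int)*1,0,255).astype(np.uint8)
e=cv2.resize(e[210:345,225:415],None,fx=4,fy=4); 
e=(255*(e/255.)**0.5).astype(np.uint8)
cv2.imwrite("pics/t4.png",e[:,:,::-1]); cv2.imwrite("pics/s4.png",cv2.resize(b[140:340,180:460],None,fx=2.5,fy=2.5)[:,:,::-1])
E
```

```text
(no output)
```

View pics/t4.png

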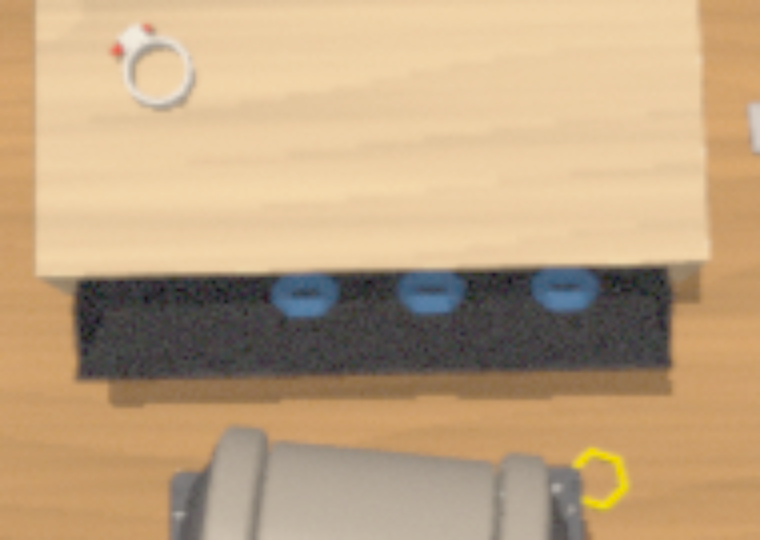

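View pics/s4.png

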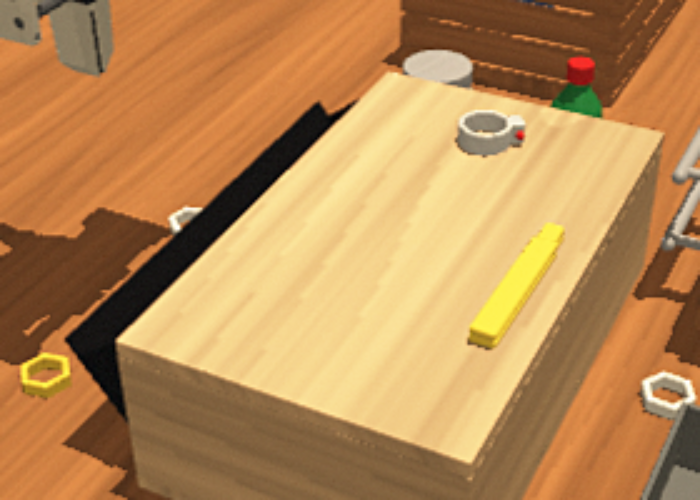

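All three nuts are inside the bin, at crop (305,295), (431,290) and (565,288), and the bystanders haven't moved. I'll go down in front of the panel and push it shut gently.

Call:
{"name": "arm_command", "arguments": {
  "gripper": [0,0,0,0,0],
  "dp": [
    [0,0,1],
    [0,0,1],
    [0,0,1],
    [0,0,1],
    [0.5,0,0]
  ],
  "twist": [0,0,0,0,0]
}}

```text
time: 13.48
tool_pos: [408.5, 35.8, 72.4]
tcp_rot: [-3.141, 0.005, 0.005]
contact_force: [0.4, 0.3, 0.3]
grip_width: 0.4
finger_force: 0.0
```

Call:
{"name": "arm_command", "arguments": {
  "gripper": [0,0,0,0,0],
  "dp": [
    [0.9,0,0],
    [0.7,0,0],
    [0.5,0,0],
    [0.3,0,0],
    [0.3,0,0]
  ],
  "twist": [0,0,0,0,0]
}}

```text
time: 14.1
tool_pos: [476.7, 35.8, 73.8]
tcp_rot: [-3.142, 0.002, 0.005]
contact_force: [-5.1, 0.3, 3.1]
grip_width: 0.2
finger_force: 2.3
```

Call:
{"name": "arm_command", "arguments": {
  "gripper": [0,0,0,0,0],
  "dp": [
    [0.3,0,0],
    [0.3,0,0],
    [0.3,0,0],
    [0.3,0,0],
    [0.2,0,0]
  ],
  "twist": [0,0,0,0,0]
}}

```text
time: 14.72
tool_pos: [512.7, 35.9, 73.7]
tcp_rot: [3.141, -0.001, 0.004]
contact_force: [-1.9, -0.1, 1.2]
grip_width: 0.9
finger_force: 0.7
```

Call:
{"name": "arm_command", "arguments": {
  "gripper": [0,0,0,0,0],
  "dp": [
    [0.2,0,0],
    [0.15,0,0],
    [0.1,0,0],
    [0.1,0,0],
    [0.06,0,0]
  ],
  "twist": [0,0,0,0,0]
}}

```text
time: 15.35
tool_pos: [527.4, 35.9, 73.7]
tcp_rot: [3.142, -0.0, 0.004]
contact_force: [-1.5, 0.8, 1.3]
grip_width: 0.4
finger_force: 0.5
```

Call:
{"name": "arm_command", "arguments": {
  "gripper": [0,0,0,0,0],
  "dp": [
    [0.04,0,0],
    [0.04,0,0],
    [0,0,0],
    [0,0,0],
    [0,0,0]
  ],
  "twist": [0,0,0,0,0]
}}

```text
time: 15.98
tool_pos: [529.3, 35.9, 73.7]
tcp_rot: [3.141, -0.0, 0.004]
contact_force: [-0.0, 0.7, -0.6]
grip_width: 0.4
finger_force: 0.0
```

Call:
{"name": "arm_command", "arguments": {
  "gripper": [0,0,0,0,0],
  "dp": [
    [0.04,0,0],
    [0.04,0,0],
    [0.04,0,0],
    [0,0,0],
    [0,0,0]
  ],
  "twist": [0,0,0,0,0]
}}

```text
time: 16.6
tool_pos: [530.5, 36.0, 73.5]
tcp_rot: [3.142, 0.004, 0.005]
contact_force: [-6.3, -0.9, 4.0]
grip_width: 0.5
finger_force: 3.5
```

Call:
{"name": "arm_command", "arguments": {
  "gripper": [0,0,0,0,0],
  "dp": [
    [0.04,0,0],
    [0.04,0,0],
    [0,0,0],
    [0,0,0],
    [0,0,0]
  ],
  "twist": [0,0,0,0,0]
}}

```text
time: 17.23
tool_pos: [530.5, 36.0, 73.6]
tcp_rot: [3.141, 0.008, 0.005]
contact_force: [-15.0, -2.3, 11.0]
grip_width: 0.4
finger_force: 7.4
```

It's hard against the stop, with 15 N and no more travel, so the bin is shut. I'll back off and check.

Call:
{"name": "arm_command", "arguments": {
  "gripper": [0,0,0,0,0],
  "dp": [
    [-0.4,0,0],
    [-0.8,0,0],
    [-1,0,0],
    [-1,0,0],
    [-1,0,-1]
  ],
  "twist": [0,0,0,0,0]
}}

```text
time: 17.85
tool_pos: [427.6, 35.6, 97.9]
tcp_rot: [-3.141, 0.003, 0.004]
contact_force: [0.8, -0.1, 0.3]
grip_width: 0.3
finger_force: 0.0
```

Call:
{"name": "arm_command", "arguments": {
  "gripper": [0,0,0,0,0],
  "dp": [
    [0,0,-1],
    [0,0,-1],
    [0,0,-1],
    [0,0,0],
    [0,0,0]
  ],
  "twist": [0,0,0,0,0]
}}

```text
time: 18.48
tool_pos: [428.9, 35.5, 173.0]
tcp_rot: [3.142, 0.001, 0.004]
contact_force: [-0.6, 0.1, 0.3]
grip_width: 0.5
finger_force: 0.0
```

```bash
python3 - <<'E'
from h import *
a=capture("top"); b=capture("scene")
x=cv2.resize(a[160:345,180:450],None,fx=1.48,fy=1.48); y=cv2.resize(b[140:340,180:460],(400,286))
h=max(x.shape[0],y.shape[0]); o=np.zeros((h,800,3),np.uint8); o[:x.shape[0],:x.shape[1]]=x; o[:286,400:]=y
cv2.imwrite("pics/end.png",o[:,:,::-1]); print(get_obs()["tool_pos"],get_obs()["contact_force"])
E
```

```text
[428.64646923  35.56964379 172.69415027] [ 0.68667772  0.15033883 -0.91154274]
```

View pics/end.png

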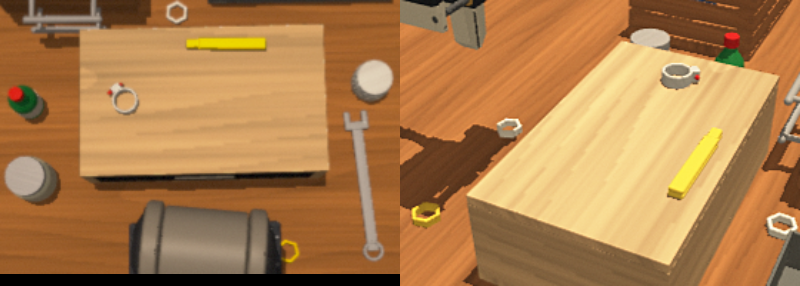

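The bin is shut flush, no nuts are outside, the bystanders are in place and the arm is clear.

```bash
python3 -c "
from plant import *
print(close_job())"
```

```text
the job is handed in; nothing more can be done
None
```

I swept all three blue nuts into the bin, pushed it fully shut against its stop, and handed the job in at about 19 s; the last pictures show the bystanders where they started, but no verdict came back.

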